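# Load the white reference plate under the swing lamp of a rice viewer

## Task

First swing the rice viewer's lamp arm well clear of the sloped slot, through about a right angle. Then take the white reference plate (yellow grip) out of the black rack, slide it into the sloped slot until its grip sits fully home on the face, and let go of it. Last, swing the lamp back over the slot to its stop, leaving the blue-gripped plate, the cup, the tray and the jar where they are.

Things in the scene. Friction and masses are not known exactly. Their poses are not given: they have to be found in the camera images.
- viewer: The rice viewer: a white desktop instrument fixed to the bench, 245 mm deep, 160 mm wide, 140 mm high at the back, with a sloped front face. Origin on the bench under it; x to its rear, y to its left, z up.
- slot: The slot in the viewer's flat sloped face, framed in blue. Origin: centre of its mouth, on the face, 100 mm up. z points squarely out of the face, 30 degrees from vertical, leaning to the viewer's front; y level along the slot, x up the slope. Slot 8 mm (x) by 35 mm (y), 54 mm deep, edges sharp. The face reaches 104 mm down the slope, 81 mm up it and 80 mm to each side.
- lamp_arm (a joint): Swing of the lamp arm about an upright axis, rad. 0: at its stop, lamp straight above the slot; grows clockwise seen from above, out over the viewer's left (+y) side, up to 1.9. It stays where it is left; about 1 N at the knob moves it. The lamp head is a white disc 80 mm across, from 185 to 207 mm above the bench; at 0 it blocks the way into the slot.
- lamp_knob (a point): Middle of the upright orange round knob to move the lamp by: 18 mm across, standing on the lamp head from 207 to 259 mm above the bench; this point is 235 mm above the bench, on the knob's axis, 132 mm from the hinge axis.
- lamp_hinge (a point): Point on the lamp arm's upright hinge axis at the top of the viewer's housing, 140 mm above the bench, at the viewer's rear left. The hinge's post and hub reach up to 212 mm. Axes are the viewer's: x to its rear, y to its left, z up.
- rack: Black block fixed to the bench, 70 (x) by 170 (y) by 55 mm high, origin at the centre of its underside. Two slots like the viewer's, upright, right through, at y = -45 and +45 mm, each holding a plate. Which plate is in which varies.
- white_plate: The white reference plate: a white blade 5 mm thick (x), 32 mm wide (y), 50 mm long (along -z), its end rounded in a half circle with a rounded rim, below a yellow grip block 16 mm thick (x), 40 mm wide (y) and 50 mm tall (along +z). Origin: centre of the grip's underside, the shoulder that seats on the rack or the viewer's face; z up through the grip. Both ways round fit. 55 to 110 g.
- blue_plate: Another plate of the same sizes and origin with a blue grip and a grey blade. Not wanted: leave it in the rack.
- cup: White plastic cup, 80 mm across the rim, 85 mm high, loose; origin at the centre of its underside. Leave alone.
- tray: Black divided sample tray, 100 by 150 by 30 mm, loose; origin at the centre of its underside. Leave alone.
- jar: Glass jar with a green cap, 64 mm across, 100 mm high, loose; origin at the centre of its underside. Leave alone.
Mind the look-alikes: they are no part of the job. What is meant by the white_plate is not green, and is the smaller of those in its own colour.

How it is judged:
On the way, in this order (a step that is already met when the one before it is completed fails the run):
1. the lamp arm is swung clear of the slot (at least 60 degrees from its stop) while the white plate is still in the rack (value of joint lamp_arm above 1.05 rad and distance of white_plate from where it was at the start of the episode below 0.02 m), for 0.1 s.
2. the white plate is lifted out of the rack, the lamp still clear (value of joint lamp_arm above 1.05 rad and height (world z) of white_plate above 0.106 m), for 0.05 s.
3. the white plate is fully home in the viewer's slot and let go, the lamp still clear (distance between white_plate and slot below 0.006 m and z of white_plate in the frame of slot below 0.004 m and angle between the z axis of white_plate and the z axis of slot, either way round below 0.1 rad and angle between the x axis of white_plate and the x axis of slot, either way round below 0.15 rad and contact force between white_plate and the fingers below 0.1 N and value of joint lamp_arm above 1.05 rad), for 0.2 s.
At the end, for the whole second after the job is handed in: The white plate is in the viewer's slot, its shoulder within 4 mm of the face and 6 mm of the slot's centre, its length within 0.1 rad of the slot's direction and its flat sides within 0.15 rad of the slot's, released and at rest; the lamp arm is at rest within 0.1 rad of its stop over the slot (distance between white_plate and slot below 0.006 m and z of white_plate in the frame of slot below 0.004 m and angle between the z axis of white_plate and the z axis of slot, either way round below 0.1 rad and angle between the x axis of white_plate and the x axis of slot, either way round below 0.15 rad and contact force between white_plate and the fingers below 0.1 N and value of joint lamp_arm below 0.1 rad and linear speed of white_plate below 0.01 m/s and velocity of joint lamp_arm between -0.05 and 0.05 rad/s); the robot touches nothing.
It fails at once if the blue-gripped plate is moved more than 15 mm (distance of blue_plate from where it was at the start of the episode above 0.015 m).
It fails at once if the cup is moved more than 30 mm (distance of cup from where it was at the start of the episode above 0.03 m).
It fails at once if the tray is moved more than 30 mm (distance of tray from where it was at the start of the episode above 0.03 m).
It fails at once if the jar is moved more than 30 mm (distance of jar from where it was at the start of the episode above 0.03 m).
It also fails if it takes over 70 s, if anything falls off the work surface, if the arm or the gripper's body presses on something with over 40 N, if the wrist force passes 120 N, or if a joint passes its speed limit or range.

## Robot

A 6-joint arm with a two-finger parallel gripper is mounted at the origin on the work surface. World frame = base frame: x ahead of the robot, y to its left, z up, the work surface at z = 0. Lengths are in m, angles in rad, forces in N, time in s.
With the tool pointing down it reaches from about 0.3 to 0.85 m from the base axis. Payload 5.4 kg.
Tool frame: the origin (TCP) lies between the finger pads; the fingertips stand 19 mm ahead of it and the grasp point (between the pads) is the TCP; z points along the fingers, y is the line along which they close (so a half turn about z gives the same grasp; the last joint's range is limited). The gripper opens to 85 mm and grips with 20 to 120 N. Pads are 22 mm wide; open, the fingers measure 114 mm over their backs; the gripper's body (76 mm by 85 mm) begins 54 mm behind the grasp point. The pads swing forward as they close: fully open they stand 13 mm farther back than shut.
Start: joints at [0.949, 0.158, 1.597, -0, 1.386, -0.21], TCP at [0.23, 0.527, 0.25] pointing down, gripper open.
Joint ranges: [-2.91, 2.91], [-0.94, 2.29], [0.18, 2.7], [-1.29, 4.43], [0.17, 2.64], [-3, 3]. Speed limits (rad/s): [2.57, 2.57, 3.14, 3.14, 3.14, 3.14].

## Interface

Orientations are given as a 3x3 rotation matrix whose columns are the frame's x, y, z axes.
In Python, from station import ctrl, cams gives the robot as it stands.
- The arm moves only by the shell command python3 -m inch 'ROWS' [FORCE]. ROWS is JSON, a list of rows, each a list of 7 numbers: the shift along the tool's x, y, z in m, then the turn, a rotation vector about the tool's x, y, z in rad, then the finger opening in m, from 0 to 0.0854. A call has 1 to 10 rows; each row shifts and turns the commanded pose from where the row before left it, along the tool's axes as they then stand; what a row does not reach is not made up. A row lasts 1/8 s, in which the tool goes at most 62.5 mm and 10.7 degrees, less where a joint would pass 70% of its speed; a pose out of reach is approached as far as the arm can. A call with a gripper value outside its range is refused whole. The fingers move at their own pace and stop on an object; FORCE is the grip in N (left out, the last holds). Time passes only in rows, so rows that do not move let the fingers close. It gives the time, the measured TCP pose, the force, the opening and the grip force at its end, in the units of the state.
- ctrl.get_state(): the state, without advancing time (a new reading comes with each control period).
- cams.snapshot(name): name is "scene" or "side" or "wrist"; returns the picture (400x640x3 uint8, red, green, blue); there is no depth.
- cams.camera_params(name): a dict with "camera_matrix" (3x3 intrinsics, pixels), "extrinsics" (4x4, takes a point from world to camera coordinates); the wrist camera has in their place "mount" (4x4, takes a point from camera to tool coordinates, whose origin is the TCP and whose axes are the flange's). Camera axes: x right, y up, looking along -z (the intrinsics and any distortion apply to the point x, -y, -z); pixel columns grow to the right and rows downward; lengths in m; the calibration is good to about 2 mm. A picture is of the moment at which its call begins: read the wrist's pose just before it. camera_params takes no time and is no camera call.
- ctrl.sign_off(): hands the job in; it is judged then, once.
The state is a dict: "t": time; "q": joint angles; "qvel": joint speeds; "effort": joint torques, N m; "tcp_pos": TCP position; "eef_rot": TCP orientation; "ft_force": force on the tool from outside, world axes, zero at the start; "moment": the same for the moment, N m; "gripper_width": opening from 0.0 (shut) to 1.0 (fully open); "grip_force": force on a finger pad.
Only numpy, scipy, OpenCV 4.12 (cv2) and the standard library are available. Lean on these libraries where they do the work, as an engineer would, in place of code of your own. Each camera call takes 0.05 s, during which the arm holds its last target. There are 200 camera calls.

## Working session

There is one attempt and no reset: what is moved stays moved. The work goes in short steps, Python scripts to look and compute and a shell command to move; the robot and the scene stay as the last step left them, time stands still between calls to the robot, and variables do not carry over. Pictures are saved under pics/ and viewed, at most 10 in all, crops included, and the job is handed in when it is done.

```bash
mkdir -p pics; ls; python3 - <<'E'
from station import ctrl,cams
import cv2,numpy as np
np.set_printoptions(precision=4,suppress=True)
s=ctrl.get_state();print(s['t'],s['tcp_pos'],s['eef_rot'])
for n in ['scene','side','wrist']:
    im=cams.snapshot(n);cv2.imwrite(f'pics/{n}0.png',im[...,::-1])
    print(n,{k:np.array(v) if not isinstance(v,str) else v for k,v in cams.camera_params(n).items()})
E
```

```text
pics
0.0 [0.2298 0.5264 0.2493] [[-0.9164  0.4002 -0.0012]
 [ 0.4003  0.9164 -0.0016]
 [ 0.0004 -0.002  -1.    ]]
scene {'camera_matrix': array([[504.2405,   0.    , 318.5209],
       [  0.    , 504.2405, 196.6343],
       [  0.    ,   0.    ,   1.    ]]), 'extrinsics': array([[ 0.7995,  0.6007,  0.0073, -0.4526],
       [-0.5147,  0.6786,  0.524 ,  0.189 ],
       [ 0.3098, -0.4227,  0.8517, -1.5184],
       [ 0.    ,  0.    ,  0.    ,  1.    ]])}
side {'camera_matrix': array([[452.0264,   0.    , 312.4053],
       [  0.    , 452.0264, 197.6753],
       [  0.    ,   0.    ,   1.    ]]), 'extrinsics': array([[ 0.9942, -0.1062,  0.0172, -0.5687],
       [ 0.0386,  0.5018,  0.8641, -0.1811],
       [-0.1004, -0.8584,  0.503 , -1.3726],
       [ 0.    ,  0.    ,  0.    ,  1.    ]])}
wrist {'camera_matrix': array([[348.8382,   0.    , 326.5091],
       [  0.    , 348.8382, 197.3672],
       [  0.    ,   0.    ,   1.    ]]), 'mount': array([[ 0.0006,  0.9629,  0.2699,  0.0682],
       [ 1.    , -0.0009,  0.0007, -0.0003],
       [ 0.0009,  0.2699, -0.9629, -0.124 ],
       [ 0.    ,  0.    ,  0.    ,  1.    ]])}
```

View pics/scene0.png

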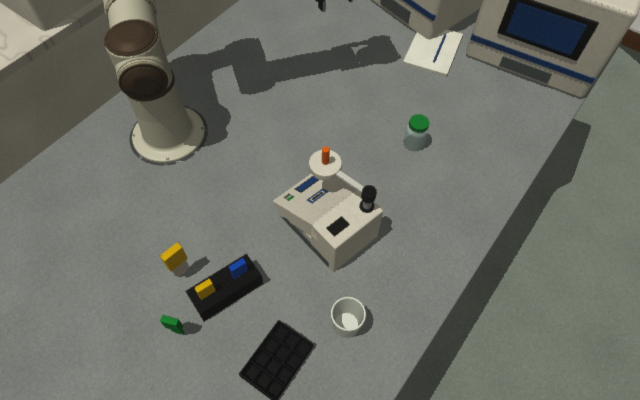

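View pics/side0.png

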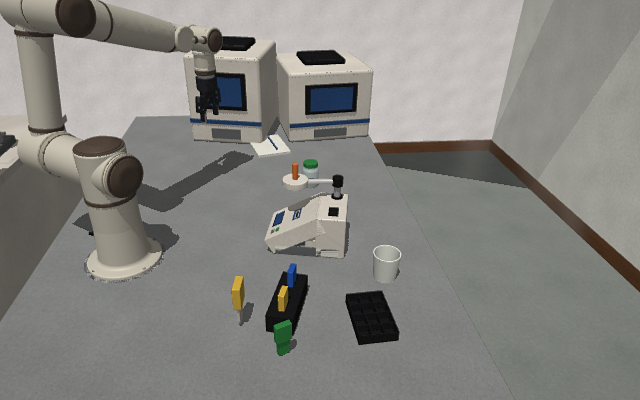

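The scene shows the viewer around (330,215), with its lamp knob at (326,156). The rack is at (225,287), yellow grip at (205,289) and blue at (238,268). A bigger yellow look-alike is at (175,260) and a green one at (172,324). Next I'll enlarge crops to get precise pixels.

```bash
python3 - <<'E'
import cv2,numpy as np
a=cv2.imread('pics/scene0.png');b=cv2.imread('pics/side0.png')
r=lambda i,x,y,w,h,f:cv2.resize(i[y:y+h,x:x+w],None,fx=f,fy=f,interpolation=cv2.INTER_CUBIC)
cv2.imwrite('pics/c1.png',np.hstack([r(a,262,140,130,130,3),np.zeros((390,10,3),np.uint8),r(a,155,230,130,130,3)]))   # 3x
cv2.imwrite('pics/c2.png',np.hstack([r(b,255,155,110,110,3.5),np.zeros((385,10,3),np.uint8),r(b,225,255,110,110,3.5)]))
E
```

```text
(no output)
```

View pics/c1.png

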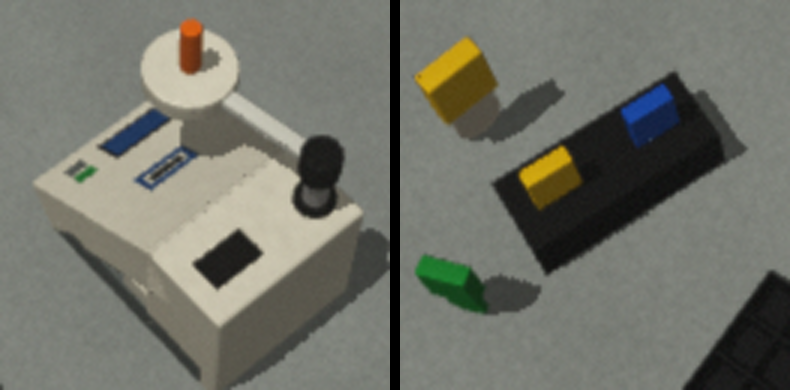

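View pics/c2.png

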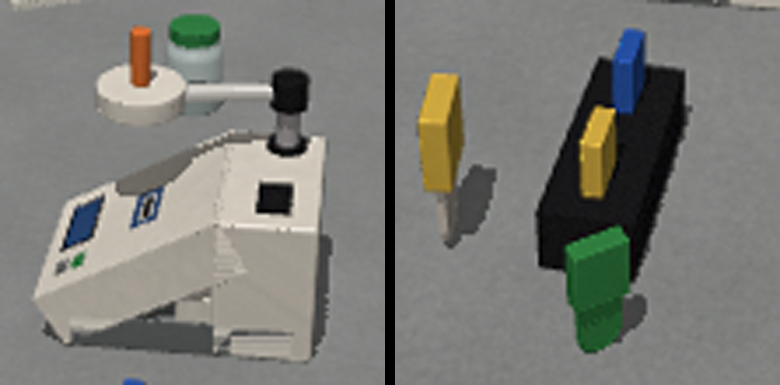

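The crops show these positions:
- **Scene crop, viewer:** the blue-framed slot is at (166,167), the knob top at (191,28) and the hub top at (322,148). The face corners are also visible.
- **Scene crop, rack:** the top corners are at (495,184), (675,73) and (722,160).
- **Side crop:** the slot is at (147,207), the knob top at (141,31) and the hub at (290,76).

I'll fit the poses from these.

```bash
cat > h.py <<'E'
import numpy as np,cv2
from station import ctrl,cams
from scipy.optimize import least_squares
np.set_printoptions(precision=4,suppress=True)
def cam(n,s=None):
    p=cams.camera_params(n);K=np.array(p['camera_matrix'])
    if n=='wrist':
        T=np.eye(4);T[:3,:3]=s['eef_rot'];T[:3,3]=s['tcp_pos'];E=np.linalg.inv(T@np.array(p['mount']))
    else:E=np.array(p['extrinsics'])
    return K,E
def proj(c,P):
    K,E=c;q=np.atleast_2d(P)@E[:3,:3].T+E[:3,3];q=q*[1,-1,-1];u=q@K.T;return u[:,:2]/u[:,2:]
def atz(c,uv,z):
    K,E=c;d=np.linalg.solve(K,[uv[0],uv[1],1])*[1,-1,-1];R=E[:3,:3];o=-R.T@E[:3,3];d=R.T@d
    return o+d*(z-o[2])/d[2]
def Rz(a):return np.array([[np.cos(a),-np.sin(a),0],[np.sin(a),np.cos(a),0],[0,0,1]])
c30,s30=np.cos(np.pi/6),.5
# slot axes in viewer axes: x up slope, z out leaning to front(-x)
RS=np.array([[c30,0,-s30],[0,1,0],[s30,0,c30]])
E
cat > fit.py <<'E'
from h import *
cs,cd=cam('scene'),cam('side')
A=lambda u,v:np.array([262+(u+.5)/3-.5,140+(v+.5)/3-.5])
B=lambda u,v:np.array([255+(u+.5)/3.5-.5,155+(v+.5)/3.5-.5])
A2=lambda u,v:np.array([155+(u-400+.5)/3-.5,230+(v+.5)/3-.5])
B2=lambda u,v:np.array([225+(u-395+.5)/3.5-.5,255+(v+.5)/3.5-.5])
F=lambda x,y:RS@[x,y,0]+[0,0,.1]
def res(p):
    x,y,a,D,hx,hy=p;o=np.array([x,y,0]);W=lambda v:o+Rz(a)@np.array(v)
    rr=[.0701+D,-.08,.14]; rl=[.0701+D,.08,.14]
    L=[(cs,A(166,167),F(0,0)),(cd,B(147,207),F(0,0)),(cs,A(35,183),F(-.104,-.08)),(cd,B(37,297),F(-.104,-.08)),
     (cs,A(155,248),F(.081,-.08)),(cd,B(216,228),F(.081,-.08)),(cs,A(216,322),rr),(cd,B(323,228),rr),(cs,A(360,212),rl),(cd,B(326,137),rl),
     (cs,A(191,28),[0,0,.259]),(cd,B(141,31),[0,0,.259]),(cs,A(322,148),[hx,hy,.212]),(cd,B(290,76),[hx,hy,.212])]
    return np.concatenate([(proj(c,W(P))[0]-uv) for c,uv,P in L])
r=least_squares(res,[.55,0,0,.08,.1,.05],loss='soft_l1');x,y,a,D,hx,hy=r.x
print(r.x);print(res(r.x).reshape(-1,2))
o=np.array([x,y,0]);print('hinge',o+Rz(a)@[hx,hy,.14],'rad',np.hypot(hx,hy))
for n,c,f,z in[('knob sc',cs,A(191,28),.259),('knob sd',cd,B(141,31),.259)]:print(n,atz(c,f,z))
for p in[(495,184),(675,73),(722,160)]:print('rack sc',atz(cs,A2(*p),.055))
for p in[(540,210),(600,58),(685,70)]:print('rack sd',atz(cd,B2(*p),.055))
print('jar',atz(cs,(418,122),.1),'cup',atz(cs,(348,310),.085),'tray',atz(cs,(278,358),.03),'bigyel',atz(cs,(178,270),0),'green',atz(cs,(175,328),0))
E
python3 fit.py
```

```text
[ 0.5265  0.05   -0.2255  0.0826  0.117   0.0553]
[[ 1.1644 -0.4074]
 [ 0.1868 -0.4   ]
 [-0.0325 -1.1303]
 [-1.3687 -0.2394]
 [-1.7439  1.1363]
 [ 0.1404 -1.8274]
 [ 0.69    0.5863]
 [-2.2352  0.553 ]
 [ 2.3511 -1.04  ]
 [-0.2333 -0.3778]
 [-6.7043  9.3785]
 [ 1.896   4.412 ]
 [ 0.2541  0.3708]
 [-0.6077 -0.1075]]
hinge [0.6528 0.0777 0.14  ] rad 0.12935591927894127
knob sc [0.5228 0.0808 0.259 ]
knob sd [0.5231 0.0801 0.259 ]
rack sc [ 0.4216 -0.3323  0.055 ]
rack sc [ 0.4716 -0.1733  0.055 ]
rack sc [ 0.5521 -0.2083  0.055 ]
rack sd [ 0.4219 -0.3339  0.055 ]
rack sd [ 0.4718 -0.1733  0.055 ]
rack sd [ 0.537  -0.1935  0.055 ]
jar [0.6053 0.4131 0.1   ] cup [ 0.7604 -0.1478  0.085 ] tray [ 0.6899 -0.3183  0.03  ] bigyel [ 0.3401 -0.2967  0.    ] green [ 0.4419 -0.4077  0.    ]
```

```bash
cat > d.py <<'E'
# delta: python3 d.py x y z [yaw of tool y-axis in deg, tool pointing down]; shift in CURRENT tool axes, and turn
import sys;from h import *
from scipy.spatial.transform import Rotation as Ro
s=ctrl.get_state();R=np.array(s['eef_rot']);v=[float(k) for k in sys.argv[1:]]
print('t',s['t'],'tcp',np.array(s['tcp_pos']),'q',np.array(s['q']),'shift',R.T@(np.array(v[:3])-s['tcp_pos']))
if len(v)>3:
    b=np.radians(v[3]);y=np.array([np.cos(b),np.sin(b),0]);t=np.radians(v[4]) if len(v)>4 else 0
    z=np.array([0,0,-1.]);G=np.stack([np.cross(y,z),y,z],1)
    print('turn',Ro.from_matrix(R.T@G).as_rotvec())
E
python3 -m inch '[[0,0,-0.06,0,0,0,0.085],[-0.045,-0.03,-0.01,0,0,-0.09,0.085],[-0.05,-0.025,0,0,0,-0.1,0.085],[-0.05,-0.02,0,0,0,-0.1,0.085],[-0.05,-0.02,0,0,0,-0.1,0.085],[0,0,0,0,0,0,0.085]]'
python3 d.py .523 .080 .315 88.7
```

```text
t: 0.9
tcp_pos: [0.3929, 0.3834, 0.3197]
eef_rot: [[-1.0, 0.026, -0.0], [0.026, 1.0, -0.001], [0.0, -0.001, -1.0]]
ft_force: [0.2, 0.1, -0.1]
gripper_width: 0.995
grip_force: 0.0
t 0.9 tcp [0.3929 0.3834 0.3197] q [ 0.5533  0.053   1.5746 -0.0007  1.5148 -0.991 ] shift [-0.1381 -0.2998  0.0049]
turn [-0.001  -0.0003 -0.0038]
```

```bash
python3 -m inch '[[-0.02,-0.043,0,0,0,0,0.06],[-0.02,-0.043,0,0,0,0,0.05],[-0.02,-0.043,0,0,0,0,0.05],[-0.02,-0.043,0,0,0,0,0.05],[-0.02,-0.043,0,0,0,0,0.05],[-0.02,-0.043,0,0,0,0,0.05],[-0.018,-0.042,0,0,0,0,0.05],[0,0,0,0,0,0,0.05],[0,0,0,0,0,0,0.05]]'
python3 d.py .523 .080 .245 88.7
```

```text
t: 2.02
tcp_pos: [0.5214, 0.0836, 0.3201]
eef_rot: [[-1.0, 0.021, -0.001], [0.021, 1.0, 0.001], [0.001, 0.001, -1.0]]
ft_force: [0.2, 0.0, 0.6]
gripper_width: 0.583
grip_force: 0.0
t 2.025 tcp [0.5214 0.0836 0.3201] q [-0.0705 -0.0028  1.6306  0.0007  1.5146 -1.6199] shift [-0.0017 -0.0036  0.0751]
turn [ 0.0008 -0.0008  0.0012]
```

```bash
python3 -m inch '[[-0.0017,-0.0036,0.025,0,0,0,0.05],[0,0,0.025,0,0,0,0.05],[0,0,0.025,0,0,0,0.05],[0,0,0,0,0,0,0.026],[0,0,0,0,0,0,0.026],[0,0,0,0,0,0,0.026]]'
python3 -m inch '[[-0.0007,0.0132,0,0,0,0.1,0.026],[-0.0007,0.0132,0,0,0,0.1,0.026],[-0.0007,0.0132,0,0,0,0.1,0.026],[-0.0007,0.0132,0,0,0,0.1,0.026],[-0.0007,0.0132,0,0,0,0.1,0.026],[-0.0007,0.0132,0,0,0,0.1,0.026],[-0.0007,0.0132,0,0,0,0.1,0.026]]'
```

```text
t: 2.78
tcp_pos: [0.5242, 0.0792, 0.2469]
eef_rot: [[-1.0, 0.021, 0.003], [0.021, 1.0, -0.0], [-0.003, -0.0, -1.0]]
ft_force: [0.7, 1.3, 0.5]
gripper_width: 0.305
grip_force: 0.0
t: 3.65
tcp_pos: [0.5574, 0.1634, 0.2465]
eef_rot: [[-0.748, 0.663, 0.002], [0.663, 0.748, -0.001], [-0.002, 0.001, -1.0]]
ft_force: [0.2, -1.8, -0.1]
gripper_width: 0.305
grip_force: 0.6
```

```bash
python3 -m inch '[[0,0.0132,0,0,0,0.1,0.026],[-0.0007,0.0132,0,0,0,0.1,0.026],[-0.0007,0.0132,0,0,0,0.1,0.026],[-0.0007,0.0132,0,0,0,0.1,0.026],[-0.0007,0.0132,0,0,0,0.1,0.026],[-0.0007,0.0132,0,0,0,0.1,0.026],[0,0.008,0,0,0,0.05,0.026],[0,0,0,0,0,0,0.026],[0,0,0,0,0,0,0.04]]'
python3 - <<'E'
from h import *
s=ctrl.get_state();cv2.imwrite('pics/w1.png',cams.snapshot('wrist')[...,::-1]);print(s['tcp_pos'],s['gripper_width'])
E
```

```text
t: 4.78
tcp_pos: [0.6307, 0.2064, 0.2458]
eef_rot: [[-0.199, 0.98, 0.001], [0.98, 0.199, 0.0], [0.0, 0.001, -1.0]]
ft_force: [0.3, -0.4, -0.0]
gripper_width: 0.465
grip_force: 0.0
[0.6307 0.2064 0.2458] 0.4646591023968432
```

View pics/w1.png

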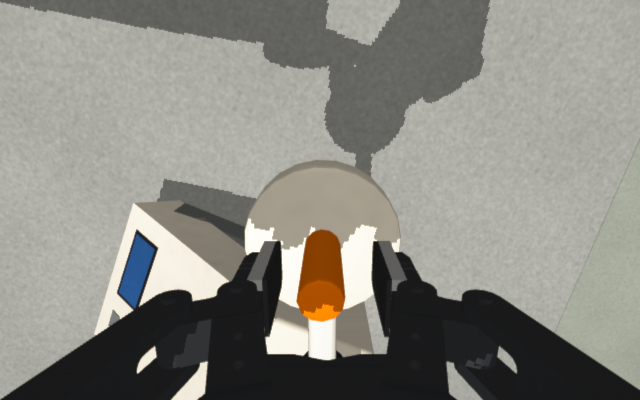

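The lamp is now over the viewer's left side at about 1.58 rad, with the knob at (322,290) between the fingers and clear. Next I'll lift and look at the rack.

```bash
python3 -m inch '[[0,0,-0.045,0,0,0,0.06],[0,0,-0.045,0,0,0.05,0.06],[0,0,0,0,0,0.15,0.06],[0,0,0,0,0,0.15,0.06],[0,0,0,0,0,0.15,0.06],[0,0,0,0,0,0,0.06]]'
python3 d.py .452 -.354 .26 -17.4
```

```text
t: 5.58
tcp_pos: [0.6306, 0.2063, 0.3356]
eef_rot: [[0.295, 0.956, 0.0], [0.956, -0.295, 0.0], [0.0, 0.0, -1.0]]
ft_force: [0.1, -0.7, -0.4]
gripper_width: 0.704
grip_force: 0.0
t 5.575 tcp [0.6306 0.2063 0.3356] q [0.1344 0.3508 1.2018 0.     1.5887 0.4335] shift [-0.588  -0.0056  0.0755]
turn [ 0.0002 -0.0002  0.0047]
```

```bash
python3 -m inch '[[-0.055,0,0,0,0,0,0.06],[-0.055,0,0,0,0,0,0.06],[-0.055,0,0,0,0,0,0.06],[-0.055,0,0,0,0,0,0.06],[-0.055,0,0,0,0,0,0.06],[-0.055,0,0,0,0,0,0.06],[-0.055,0,0,0,0,0,0.06],[-0.055,0,0.01,0,0,0,0.07],[-0.055,0,0.02,0,0,0,0.07],[-0.055,0,0.025,0,0,0,0.07]]'
python3 -m inch '[[-0.035,-0.005,0.02,0,0,0,0.07],[0,0,0,0,0,0,0.07],[0,0,0,0,0,0,0.07],[0,0,0,0,0,0,0.07]]'
python3 - <<'E'
from h import *
s=ctrl.get_state();im=cams.snapshot('wrist');cv2.imwrite('pics/w2.png',im[...,::-1]);print(s['tcp_pos'])
import pickle;pickle.dump(s,open('s2.pkl','wb'))
E
```

```text
t: 6.82
tcp_pos: [0.4672, -0.3208, 0.2807]
eef_rot: [[0.293, 0.956, 0.002], [0.956, -0.293, -0.002], [-0.001, 0.002, -1.0]]
ft_force: [0.9, -0.5, -0.1]
gripper_width: 0.819
grip_force: 0.0
t: 7.32
tcp_pos: [0.4534, -0.3502, 0.2615]
eef_rot: [[0.294, 0.956, 0.001], [0.956, -0.294, -0.001], [-0.001, 0.002, -1.0]]
ft_force: [0.6, -0.5, -0.1]
gripper_width: 0.816
grip_force: 0.0
[ 0.4534 -0.3502  0.2615]
```

View pics/w2.png

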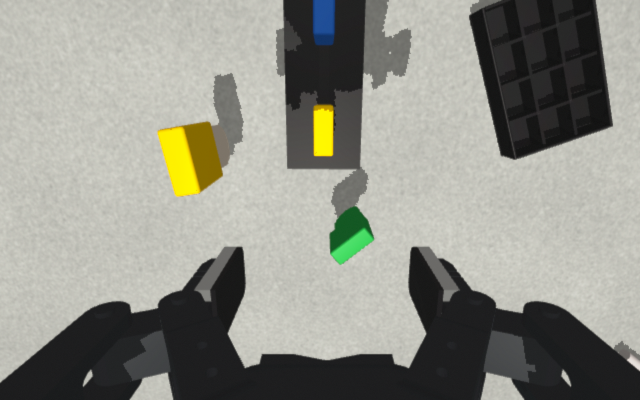

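The white plate's yellow grip spans about (314–333, 105–156) and stands square in the rack. The blue grip is at (324,20). I'll convert these to world positions.

```bash
python3 - <<'E'
from h import *
import pickle;s=pickle.load(open('s2.pkl','rb'));c=cam('wrist',s)
im=cv2.imread('pics/w2.png')
for p in [(314,105),(333,105),(333,154),(314,154),(323.5,129.5)]:print(atz(c,p,.105))
for p in [(287,168),(361,168)]:print('rack corner',atz(c,p,.055))
hsv=cv2.cvtColor(im,cv2.COLOR_BGR2HSV);m=cv2.inRange(hsv,(20,120,60),(35,255,255))[90:170,290:360]
ys,xs=np.nonzero(m);print(xs.min()+290,xs.max()+290,ys.min()+90,ys.max()+90)
for k in range(100,160,5):
    x=np.nonzero(m[k-90])[0]+290; print(k,x.min() if len(x) else 0,x.max() if len(x) else 0,im[k,323])
E
python3 d.py .4667 -.3067 .085 -17.4
```

```text
[ 0.4633 -0.2867  0.105 ]
[ 0.4774 -0.291   0.105 ]
[ 0.4664 -0.3276  0.105 ]
[ 0.4517 -0.3231  0.105 ]
[ 0.4648 -0.3068  0.105 ]
rack corner [ 0.419  -0.3351  0.055 ]
rack corner [ 0.487 -0.356  0.055]
313 333 104 156
100 0 0 [31 32 33]
105 315 332 [  0 119 151]
110 313 333 [  0 243 254]
115 313 333 [  0 246 255]
120 313 333 [  0 246 255]
125 313 333 [  0 247 255]
130 313 333 [  0 247 255]
135 313 333 [  0 247 255]
140 313 333 [  0 248 255]
145 313 333 [  0 248 255]
150 313 333 [  0 248 255]
155 314 332 [  0 220 248]
t 7.375 tcp [ 0.4534 -0.3502  0.2614] q [-0.8687  0.1442  1.5908  0.0002  1.4048 -0.57  ] shift [ 0.0457 -0.0004  0.1763]
turn [0.0016 0.0008 0.005 ]
```

```bash
python3 -m inch '[[0.023,-0.001,0,0,0,0.005,0.05],[0.022,-0.001,0.02,0,0,0,0.05],[0,0,0.04,0,0,0,0.05],[0,0,0.04,0,0,0,0.05],[0,0,0.04,0,0,0,0.05],[0,0,0.02,0,0,0,0.05],[0,0,0.01,0,0,0,0.05],[0,0,0.009,0,0,0,0.05],[0,0,0,0,0,0,0.05],[0,0,0,0,0,0,0.05]]' 40
python3 d.py .465 -.307 .082 -17.4
```

```text
t: 8.62
tcp_pos: [0.4646, -0.3079, 0.0822]
eef_rot: [[0.301, 0.954, 0.001], [0.954, -0.301, -0.001], [-0.001, 0.001, -1.0]]
ft_force: [0.0, 0.5, 0.1]
gripper_width: 0.584
grip_force: 0.0
t 8.625 tcp [ 0.4646 -0.3079  0.0822] q [-0.802   0.3047  1.7815 -0.      1.0538 -0.4961] shift [0.0009 0.0001 0.0002]
turn [ 0.0015  0.0008 -0.0022]
```

```bash
python3 -m inch '[[0,0,0,0,0,0,0.03],[0,0,0,0,0,0,0.022],[0,0,0,0,0,0,0.01],[0,0,0,0,0,0,0.01],[0,0,0,0,0,0,0.01]]' 50; python3 -m inch '[[0,0,-0.01,0,0,0,0.01],[0,0,-0.02,0,0,0,0.01],[0,0,-0.03,0,0,0,0.01],[0,0,-0.04,0,0,0,0.01],[0,0,-0.04,0,0,0,0.01],[0,0,-0.04,0,0,0,0.01],[0,0,-0.02,0,0,0,0.01],[0,0,0,0,0,0,0.01]]'
```

```text
t: 9.25
tcp_pos: [0.4643, -0.3076, 0.0817]
eef_rot: [[0.301, 0.954, 0.0], [0.954, -0.301, -0.001], [-0.0, 0.001, -1.0]]
ft_force: [-0.9, 1.0, 3.4]
gripper_width: 0.181
grip_force: 48.9
t: 10.25
tcp_pos: [0.4647, -0.3079, 0.2834]
eef_rot: [[0.301, 0.954, 0.003], [0.954, -0.301, -0.003], [-0.002, 0.004, -1.0]]
ft_force: [-0.3, -0.4, -2.4]
gripper_width: 0.18
grip_force: 48.9
```

```bash
cat > d2.py <<'E'
# goal: plate over slot; args: h (shoulder above face) [dx dy offset in slot axes]
import sys;from h import *
from scipy.spatial.transform import Rotation as Ro
S=np.array([.5265,.05,.1]);a=-.2255
def goal(h,dx=0,dy=0,off=.0267):
    M=Rz(a)@RS;y=M[:,0];z=-M[:,2];G=np.stack([np.cross(y,z),y,z],1)
    return S+M@[dx,dy,h+off],G,M
if __name__=='__main__':
    P,G,M=goal(*map(float,sys.argv[1:]));s=ctrl.get_state();R=np.array(s['eef_rot']);d=P-s['tcp_pos']
    print('t',s['t'],'goal',P,'shift now axes',R.T@d,'| goal-tool axes',G.T@d,'turn',Ro.from_matrix(R.T@G).as_rotvec(),'F slot',M.T@s['ft_force'],'q',np.array(s['q']))
E
python3 d2.py .11
```

```text
t 10.25 goal [0.4599 0.0653 0.2184] shift now axes [ 0.3546 -0.1172  0.0639] | goal-tool axes [ 0.3627 -0.1088  0.0122] turn [-0.5199  0.023  -0.078 ] F slot [-1.3402 -0.4921 -1.94  ] q [-0.802   0.089   1.6075  0.      1.4411 -0.4961]
```

```bash
python3 -m inch '[[0.03,-0.01,0,0,0,0,0.01],[0.045,-0.015,0,0,0,0,0.01],[0.05,-0.017,0,0,0,0,0.01],[0.05,-0.017,0,0,0,0,0.01],[0.05,-0.017,0,0,0,0,0.01],[0.05,-0.017,0,0,0,0,0.01],[0.045,-0.015,0,0,0,0,0.01],[0.03,-0.009,0,0,0,0,0.01],[0,0,0,0,0,0,0.01]]'
python3 -m inch '[[0,0,0,-0.1,0.004,-0.015,0.01],[0,0,0,-0.13,0.006,-0.02,0.01],[0,0,0,-0.13,0.006,-0.02,0.01],[0,0,0,-0.1,0.004,-0.015,0.01],[0,0,0,-0.06,0.003,-0.008,0.01],[0,0,0,0,0,0,0.01]]'
python3 d2.py .09
```

```text
t: 11.38
tcp_pos: [0.4569, 0.0634, 0.2797]
eef_rot: [[0.298, 0.955, -0.003], [0.955, -0.298, 0.001], [-0.0, -0.003, -1.0]]
ft_force: [-0.9, 0.0, -1.1]
gripper_width: 0.181
grip_force: 48.9
t: 12.12
tcp_pos: [0.4568, 0.061, 0.2796]
eef_rot: [[0.224, 0.847, 0.483], [0.974, -0.196, -0.11], [0.001, 0.495, -0.869]]
ft_force: [0.7, -0.7, -0.6]
gripper_width: 0.181
grip_force: 49.0
t 12.125 goal [0.4696 0.063  0.2011] shift now axes [ 0.0048 -0.0284  0.0742] | goal-tool axes [ 0.0049 -0.0289  0.074 ] turn [-0.0059 -0.0008 -0.0015] F slot [ 0.4329 -0.5775 -0.8982] q [-0.0874 -0.5534  2.221  -0.0821  0.9619  0.1687]
```

```bash
python3 -m inch '[[0.002,-0.014,0.02,-0.006,0,-0.0015,0.01],[0.003,-0.014,0.025,0,0,0,0.01],[0,0,0.02,0,0,0,0.01],[0,0,0.009,0,0,0,0.01],[0,0,0,0,0,0,0.01],[0,0,0,0,0,0,0.01]]'
python3 d2.py .09; python3 - <<'E'
from h import *;import pickle
s=ctrl.get_state();w=cams.snapshot('wrist');d=cams.snapshot('side');sc=cams.snapshot('scene')
pickle.dump((s,w,d,sc),open('s3.pkl','wb'))
r=lambda i,x,y,ww,h,f:cv2.resize(i[y:y+h,x:x+ww,::-1],None,fx=f,fy=f,interpolation=cv2.INTER_CUBIC)
cv2.imwrite('pics/w3.png',w[...,::-1])
cv2.imwrite('pics/c3.png',np.hstack([r(d,260,160,90,110,4),r(sc,270,150,90,110,4)]))
E
```

```text
t: 12.88
tcp_pos: [0.4721, 0.0636, 0.2042]
eef_rot: [[0.222, 0.842, 0.491], [0.975, -0.193, -0.111], [0.002, 0.503, -0.864]]
ft_force: [-0.6, -0.1, -1.3]
gripper_width: 0.18
grip_force: 49.0
t 12.875 goal [0.4696 0.063  0.2011] shift now axes [-0.0011 -0.0036  0.0016] | goal-tool axes [-0.0011 -0.0035  0.0016] turn [ 0.0038 -0.002   0.0001] F slot [-1.0954 -0.231  -0.8447] q [-0.0753 -0.4248  2.293  -0.1074  0.7535  0.2084]
```

View pics/w3.png

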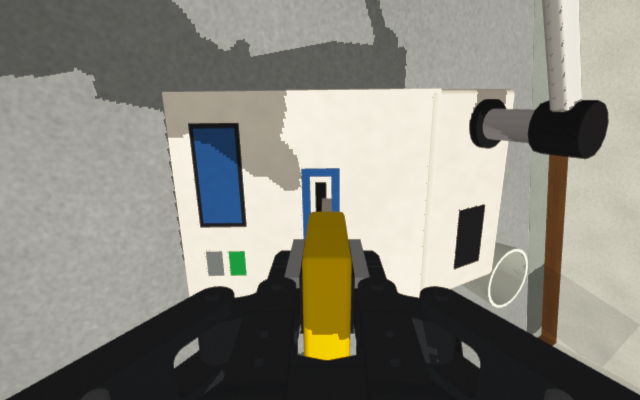

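View pics/c3.png

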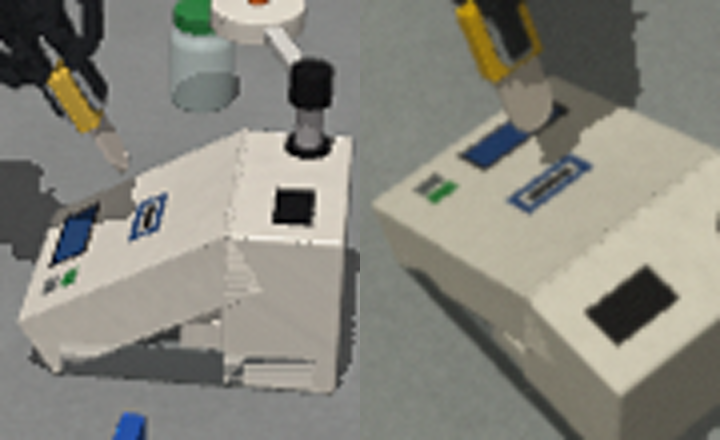

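The wrist view shows the top of the slot frame at (303–339,169), with the grip hiding the rest. Blade and slot look roughly aligned. I'll move 50 mm sideways to see the whole slot.

```bash
python3 -m inch '[[-0.015,0,0,0,0,0,0.01],[-0.02,0,0,0,0,0,0.01],[-0.015,0,0,0,0,0,0.01],[0,0,0,0,0,0,0.01],[0,0,0,0,0,0,0.01]]'
python3 - <<'E'
from h import *;import pickle
s=ctrl.get_state();w=cams.snapshot('wrist')
pickle.dump((s,w),open('s4.pkl','wb'))
from d2 import goal
P,G,M=goal(0);c=cam('wrist',s);uv=proj(c,np.array([.5265,.05,.1]));print('slot pred',uv)
u,v=uv[0].astype(int)
r=lambda i,x,y,ww,h,f:cv2.resize(i[y:y+h,x:x+ww,::-1],None,fx=f,fy=f,interpolation=cv2.INTER_CUBIC)
print(u-32,v-48);cv2.imwrite('pics/c4.png',np.hstack([r(w,u-32,v-48,64,96,6),r(w,285,195,80,192,3)]))
R=np.array(s['eef_rot']);T=np.array(s['tcp_pos'])
for x,z in((.02,.0267),(.02,-.0233)):print('grip +x edge pred',proj(c,T+R@[x,0,z]))
E
```

```text
t: 13.65
tcp_pos: [0.4606, 0.0153, 0.2035]
eef_rot: [[0.222, 0.843, 0.491], [0.975, -0.193, -0.11], [0.002, 0.503, -0.864]]
ft_force: [-0.9, 0.7, -1.4]
gripper_width: 0.181
grip_force: 49.0
slot pred [[321.2695 129.4791]]
289 81
grip +x edge pred [[325.896  209.4839]]
grip +x edge pred [[325.7285 257.6007]]
```

View pics/c4.png

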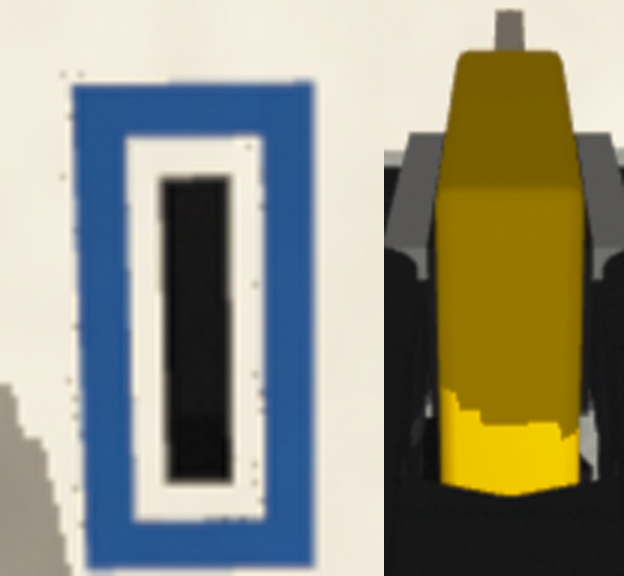

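The crop shows the slot mouth corners at (163,178), (231,178), (168,481) and (232,481). The blade tip's edge is at row 11, columns 497–523, and the grip's shoulder edge is at row 52. From these I'll work out the plate-to-slot offset within the same camera.

```bash
cat > m.py <<'E'
from h import *;import pickle
from scipy.spatial.transform import Rotation as Ro
s,w=pickle.load(open('s4.pkl','rb'));c=cam('wrist',s);R=np.array(s['eef_rot']);T=np.array(s['tcp_pos'])
from d2 import goal
_,G,M=goal(0)
obs=np.array([(163,178),(231,178),(231.5,481),(168,481)])
obs=(obs+.5)/6-.5+[289,81]
loc=np.array([(-.004,.0175,0),(.004,.0175,0),(.004,-.0175,0),(-.004,-.0175,0)])  # slot x=img right, y=img up
def f(p,full=True):
    A=Rz(p[3])@RS;return (proj(c,p[:3]+loc@A.T)-obs).ravel()
r=least_squares(lambda p:np.r_[f(p),(p[2]-.1)/.0005],[.5265,.05,.1,-.2255],x_scale=[.01,.01,.01,.1]);print('slot,yaw',r.x,'res',r.fun)
r2=least_squares(lambda p:np.r_[f(p),(p[2]-.1)/.0005,(p[3]+.2255)/.005],r.x,x_scale=[.01,.01,.01,.1]);print('with yaw prior',r2.x)
# plate in hand: predicted blade silhouette
th=np.linspace(-np.pi/2,np.pi/2,61)
prof=[(.016*np.cos(t),.0267+.034+.016*np.sin(t)) for t in th if t>=0]+[(.016,z) for z in np.linspace(.0267,.0607,20)]
for dx in(0,-.001,-.002):
    P=np.array([T+R@[x+dx,0,z] for x,z in prof]);uv=proj(c,P);i=uv[:,1].argmin()
    print('blade dx',dx,uv[i],'shoulder',proj(c,T+R@[.02+dx,0,.0267])[0],proj(c,T+R@[.02+dx,0,-.0233])[0])
print('obs blade col',(510-384+.5)/3-.5+285,'row',11/3+195-.3,'shoulder',52/3+195-.3,'top',188/3+195-.3)
E
python3 m.py
```

```text
slot,yaw [ 0.5258  0.0456  0.0999 -0.2168] res [-0.2736 -0.4297  0.2726 -0.5071  0.4663  0.4709 -0.3677  0.5489 -0.1383]
with yaw prior [ 0.5258  0.0456  0.0999 -0.2251]
blade dx 0 [325.9629 196.6226] shoulder [325.896  209.4839] [325.7285 257.6007]
blade dx -0.001 [325.9617 198.3355] shoulder [325.8947 211.5856] [325.7271 260.5035]
blade dx -0.002 [325.9606 200.0437] shoulder [325.8934 213.6802] [325.7256 263.3922]
obs blade col 326.6666666666667 row 198.36666666666665 shoulder 212.03333333333333 top 257.3666666666667
```

```bash
sed -i 's/^S=.*/S=np.array([.5258,.0456,.1]);a=-.221/' d2.py; python3 d2.py .075 -.0003 .001
```

```text
t 13.7 goal [0.4762 0.0578 0.1879] shift now axes [ 0.0447 -0.0028  0.0163] | goal-tool axes [ 0.0447 -0.0026  0.0163] turn [ 0.0031 -0.0002 -0.0031] F slot [ 0.1392 -0.0079 -0.5637] q [-0.2339 -0.5063  2.3469  0.0095  0.7744 -0.0149]
```

```bash
python3 -m inch '[[0.015,-0.0014,0,0.003,0,-0.003,0.01],[0.015,-0.0014,0.006,0,0,0,0.01],[0.0147,0,0.01,0,0,0,0.01],[0,0,0,0,0,0,0.01],[0,0,0,0,0,0,0.01]]' ; python3 d2.py .055 -.0003 .001
```

```text
t: 14.32
tcp_pos: [0.4757, 0.0575, 0.1881]
eef_rot: [[0.219, 0.845, 0.488], [0.976, -0.19, -0.11], [-0.0, 0.5, -0.866]]
ft_force: [-0.5, 0.8, 0.3]
gripper_width: 0.182
grip_force: 49.0
t 14.325 goal [0.4859 0.0556 0.1706] shift now axes [0.0004 0.0002 0.0203] | goal-tool axes [0.0004 0.0002 0.0203] turn [-0.0004 -0.      0.0002] F slot [-0.472   0.6401  0.5791] q [-0.0936 -0.391   2.3025 -0.0972  0.7127  0.184 ]
```

```bash
python3 -m inch '[[0.0004,0.0002,0.01,0,0,0,0.01],[0,0,0.008,0,0,0,0.01],[0,0,0.003,0,0,0,0.01],[0,0,0.003,0,0,0,0.01],[0,0,0.003,0,0,0,0.01],[0,0,0.003,0,0,0,0.01],[0,0,0,0,0,0,0.01]]' ; python3 d2.py .0 -.0003 .001
```

```text
t: 15.2
tcp_pos: [0.4906, 0.0545, 0.1619]
eef_rot: [[0.22, 0.845, 0.487], [0.976, -0.19, -0.11], [0.0, 0.499, -0.866]]
ft_force: [-0.7, -0.2, -1.3]
gripper_width: 0.18
grip_force: 49.0
t 15.2 goal [0.5127 0.0496 0.123 ] shift now axes [0.0001 0.0002 0.045 ] | goal-tool axes [0.0001 0.0002 0.045 ] turn [-0.0007  0.0002 -0.0005] F slot [-1.1761 -0.3767 -0.791 ] q [-0.0982 -0.2962  2.2907 -0.1044  0.63    0.1915]
```

```bash
python3 -m inch '[[0,0,0.004,0,0,0,0.01],[0,0,0.004,0,0,0,0.01],[0,0,0.004,0,0,0,0.01],[0,0,0,0,0,0,0.01]]' ; python3 d2.py .0 -.0003 .001
```

```text
t: 15.7
tcp_pos: [0.4963, 0.0531, 0.1512]
eef_rot: [[0.22, 0.845, 0.487], [0.976, -0.19, -0.11], [-0.0, 0.499, -0.867]]
ft_force: [-0.7, -0.5, -0.8]
gripper_width: 0.177
grip_force: 49.0
t 15.7 goal [0.5127 0.0496 0.123 ] shift now axes [0.0001 0.0005 0.0328] | goal-tool axes [0.0001 0.0004 0.0328] turn [-0.0012  0.0003 -0.0005] F slot [-0.8781 -0.6582 -0.4619] q [-0.1004 -0.2575  2.2848 -0.1074  0.5977  0.194 ]
```

```bash
python3 -m inch '[[0,0,0.005,0,0,0,0.01],[0,0,0.005,0,0,0,0.01],[0,0,0.005,0,0,0,0.01],[0,0,0.005,0,0,0,0.01],[0,0,0.004,0,0,0,0.01],[0,0,0.004,0,0,0,0.01],[0,0,0,0,0,0,0.01]]' ; python3 d2.py .0 -.0003 .001
```

```text
t: 16.58
tcp_pos: [0.5101, 0.0501, 0.1271]
eef_rot: [[0.22, 0.845, 0.487], [0.976, -0.19, -0.11], [0.0, 0.499, -0.866]]
ft_force: [-0.3, -0.2, -1.5]
gripper_width: 0.18
grip_force: 49.0
t 16.575 goal [0.5127 0.0496 0.123 ] shift now axes [0.0001 0.0003 0.0049] | goal-tool axes [0.0001 0.0003 0.0049] turn [-0.0009  0.0003 -0.0006] F slot [-0.9852 -0.279  -1.1922] q [-0.1051 -0.1668  2.2665 -0.116   0.525   0.2015]
```

```bash
python3 -m inch '[[0,0,0.002,0,0,0,0.01],[0,0,0.001,0,0,0,0.01],[0,0,0.001,0,0,0,0.01],[0,0,0,0,0,0,0.01]]' ; python3 -m inch '[[0,0,0.001,0,0,0,0.01],[0,0,0.001,0,0,0,0.01],[0,0,0,0,0,0,0.01]]'; python3 d2.py .0 -.0003 .001
```

```text
t: 17.08
tcp_pos: [0.5121, 0.0496, 0.124]
eef_rot: [[0.22, 0.845, 0.488], [0.976, -0.19, -0.11], [0.0, 0.5, -0.866]]
ft_force: [0.2, 0.6, -0.4]
gripper_width: 0.183
grip_force: 49.0
t: 17.45
tcp_pos: [0.5128, 0.0495, 0.1232]
eef_rot: [[0.219, 0.846, 0.487], [0.976, -0.19, -0.11], [-0.001, 0.499, -0.867]]
ft_force: [-19.0, 0.1, 18.4]
gripper_width: 0.179
grip_force: 52.9
t 17.45 goal [0.5127 0.0496 0.123 ] shift now axes [ 0.0001 -0.0002  0.0002] | goal-tool axes [ 0.0001 -0.0002  0.0002] turn [-0.0013  0.0008  0.0002] F slot [-6.8661 -4.0631 25.2519] q [-0.1055 -0.1503  2.2614 -0.1187  0.5142  0.2034]
```

The shoulder is seated, with 25 N on the face at the expected depth. Next I'll ease off, release and back out along the tool axis.

```bash
python3 -m inch '[[0,0,-0.0008,0,0,0,0.01],[0,0,0,0,0,0,0.01],[0,0,0,0,0,0,0.02],[0,0,0,0,0,0,0.03],[0,0,0,0,0,0,0.04],[0,0,0,0,0,0,0.04],[0,0,0,0,0,0,0.04],[0,0,0,0,0,0,0.04]]'; python3 -m inch '[[0,0,-0.01,0,0,0,0.04],[0,0,-0.02,0,0,0,0.04],[0,0,-0.03,0,0,0,0.04],[0,0,-0.04,0,0,0,0.04],[0,0,-0.04,0,0,0,0.04],[0,0,-0.04,0,0,0,0.04],[0,0,0,0,0,0,0.04]]'
python3 - <<'E'
from h import *;import pickle
s=ctrl.get_state();w=cams.snapshot('wrist');d=cams.snapshot('side');sc=cams.snapshot('scene')
r=lambda i,x,y,ww,h,f:cv2.resize(i[y:y+h,x:x+ww,::-1],None,fx=f,fy=f,interpolation=cv2.INTER_CUBIC)
a=np.hstack([r(d,260,145,100,100,3),r(sc,270,130,100,100,3)]);b=r(w,220,60,200,100,3)
cv2.imwrite('pics/c5.png',np.vstack([a,b]));print(s['tcp_pos'])
E
```

```text
t: 18.45
tcp_pos: [0.5127, 0.0495, 0.1229]
eef_rot: [[0.22, 0.845, 0.488], [0.976, -0.19, -0.11], [0.0, 0.5, -0.866]]
ft_force: [-0.9, -0.4, -0.8]
gripper_width: 0.467
grip_force: 0.0
t: 19.32
tcp_pos: [0.4257, 0.0696, 0.2835]
eef_rot: [[0.219, 0.841, 0.495], [0.976, -0.189, -0.11], [0.001, 0.507, -0.862]]
ft_force: [0.7, -0.3, 0.1]
gripper_width: 0.466
grip_force: 0.0
[0.4257 0.0696 0.2835]
```

View pics/c5.png

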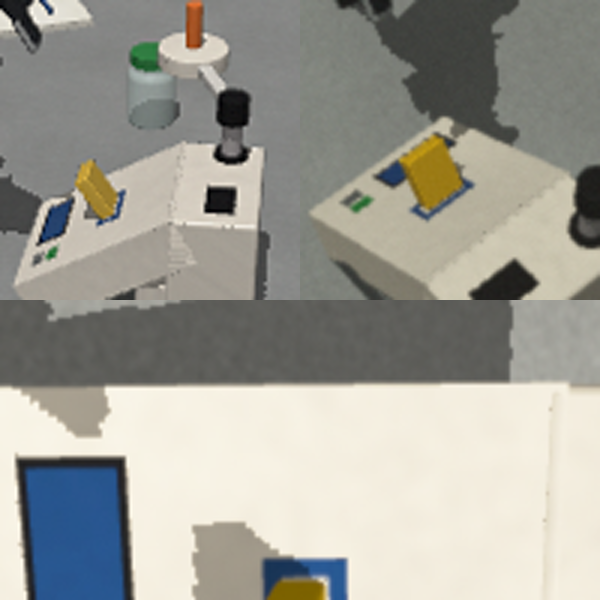

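The grip sits flat on the face inside the blue frame, and the lamp is still swung out. Now I'll straighten the tool and go back to the knob.

```bash
python3 -m inch '[[0,0,-0.03,0.12,0,0,0.05],[0,0,-0.02,0.13,0,0,0.05],[0,0,0,0.14,0,0,0.05],[0,0,0,0.14,0,0,0.05],[0,0,0,0,0,0,0.05]]'; python3 d.py .6305 .206 .34 11.5
```

```text
t: 20.1
tcp_pos: [0.4033, 0.0737, 0.3209]
eef_rot: [[0.221, 0.975, -0.011], [0.975, -0.221, 0.002], [-0.001, -0.012, -1.0]]
ft_force: [0.8, -0.2, -0.9]
gripper_width: 0.584
grip_force: 0.0
t 20.1 tcp [0.4033 0.0737 0.3209] q [-0.1166 -0.3243  1.9117  0.0007  1.5658  0.1062] shift [ 0.1793  0.1921 -0.0214]
turn [-0.0116 -0.0019 -0.4236]
```

```bash
python3 -m inch '[[0.02,0.02,-0.021,-0.012,-0.002,0,0.05],[0.04,0.042,0,0,0,0,0.05],[0.04,0.043,0,0,0,0,0.05],[0.04,0.043,0,0,0,0,0.05],[0.038,0.042,0,0,0,0,0.05],[0,0,0,0,0,-0.14,0.05],[0,0,0,0,0,-0.14,0.05],[0,0,0,0,0,-0.143,0.05],[0,0,0,0,0,0,0.05]]'; python3 d.py .6305 .206 .246 11.5
```

```text
t: 21.22
tcp_pos: [0.6266, 0.2063, 0.3441]
eef_rot: [[-0.199, 0.98, 0.005], [0.98, 0.199, -0.003], [-0.004, 0.004, -1.0]]
ft_force: [-0.3, -1.0, -0.5]
gripper_width: 0.587
grip_force: 0.0
t 21.225 tcp [0.6266 0.2063 0.3441] q [ 0.137   0.3365  1.2033 -0.0038  1.5975 -0.0634] shift [-0.0007  0.0033  0.0981]
turn [ 0.0041  0.0041 -0.0005]
```

```bash
python3 -m inch '[[-0.0007,0.0033,0.02,0.004,0.004,0,0.05],[0,0,0.025,0,0,0,0.05],[0,0,0.025,0,0,0,0.05],[0,0,0.02,0,0,0,0.05],[0,0,0.008,0,0,0,0.05],[0,0,0,0,0,0,0.026],[0,0,0,0,0,0,0.026],[0,0,0,0,0,0,0.026]]'
python3 -m inch '[[-0.0007,-0.0132,0,0,0,-0.1,0.026],[-0.0007,-0.0132,0,0,0,-0.1,0.026],[-0.0007,-0.0132,0,0,0,-0.1,0.026],[-0.0007,-0.0132,0,0,0,-0.1,0.026],[-0.0007,-0.0132,0,0,0,-0.1,0.026],[-0.0007,-0.0132,0,0,0,-0.1,0.026],[-0.0007,-0.0132,0,0,0,-0.1,0.026]]'
cat > k.py <<'E'
from h import *
s=ctrl.get_state();p=np.array(s['tcp_pos'])[:2]-[.6528,.0777];r=np.hypot(*p);b=np.arctan2(-p[1],-p[0]);R=np.array(s['eef_rot'])
b0=np.arctan2(.0777-.0456,.6528-.5258)
print('r',r,'theta',b0-b,'tangent err',np.arctan2(R[1,1],R[0,1])-(b+np.pi/2),'F tool',R.T@s['ft_force'],'t',s['t'])
E
python3 k.py
```

```text
t: 22.22
tcp_pos: [0.6313, 0.2061, 0.2479]
eef_rot: [[-0.2, 0.98, 0.002], [0.98, 0.2, 0.0], [-0.0, 0.002, -1.0]]
ft_force: [-0.3, -0.7, 0.8]
gripper_width: 0.308
grip_force: 0.0
t: 23.1
tcp_pos: [0.5537, 0.1586, 0.2476]
eef_rot: [[-0.786, 0.618, 0.002], [0.618, 0.786, 0.001], [-0.001, 0.002, -1.0]]
ft_force: [0.3, 1.7, 0.3]
gripper_width: 0.307
grip_force: 0.6
r 0.12788373436852182 theta 0.9319962234211107 tangent err 0.01868648043001364 F tool [ 0.8442  1.5223 -0.2593] t 23.1
```

```bash
python3 -m inch '[[0,-0.0132,0,0,0,-0.1,0.026],[0,-0.0132,0,0,0,-0.1,0.026],[-0.0007,-0.0132,0,0,0,-0.1,0.026],[-0.0007,-0.0132,0,0,0,-0.1,0.026],[-0.0007,-0.0132,0,0,0,-0.1,0.026],[-0.0007,-0.0132,0,0,0,-0.1,0.026],[-0.0007,-0.0132,0,0,0,-0.1,0.026],[0,-0.01,0,0,0,-0.08,0.026],[0,0,0,0,0,0,0.026]]'
python3 k.py
```

```text
t: 24.22
tcp_pos: [0.5249, 0.0625, 0.2474]
eef_rot: [[-0.994, -0.109, 0.001], [-0.109, 0.994, -0.0], [-0.001, -0.0, -1.0]]
ft_force: [-1.2, 0.1, 0.1]
gripper_width: 0.304
grip_force: 0.0
r 0.12876996653373102 theta 0.12893360174160956 tangent err -0.0098575495993114 F tool [ 1.2146  0.2275 -0.1165] t 24.225
```

```bash
python3 -m inch '[[0,-0.007,0,0,0,-0.05,0.026],[0,-0.006,0,0,0,-0.05,0.026],[0,-0.004,0,0,0,-0.03,0.026],[0,0,0,0,0,0,0.026]]'
python3 k.py; python3 -m inch '[[0,-0.002,0,0,0,0,0.026],[0,-0.002,0,0,0,0,0.026],[0,0,0,0,0,0,0.026]]';python3 k.py
```

```text
t: 24.72
tcp_pos: [0.5273, 0.0461, 0.2469]
eef_rot: [[-0.971, -0.237, 0.0], [-0.237, 0.971, -0.0], [-0.0, -0.0, -1.0]]
ft_force: [1.2, -0.8, 0.3]
gripper_width: 0.299
grip_force: 0.0
r 0.12941623280992984 theta 0.0011958702572417435 tangent err -0.006736970353948379 F tool [-1.0145 -1.0899 -0.2915] t 24.725
t: 25.1
tcp_pos: [0.5279, 0.0426, 0.2466]
eef_rot: [[-0.971, -0.238, -0.0], [-0.238, 0.971, 0.001], [0.0, 0.001, -1.0]]
ft_force: [-1.3, 2.3, 0.6]
gripper_width: 0.306
grip_force: 1.4
r 0.12972248266031428 theta -0.026393227525225493 tangent err -0.03350430041900876 F tool [ 0.684   2.5876 -0.5906] t 25.1
```

```bash
python3 -m inch '[[0,-0.002,0,0,0,0,0.026],[0,-0.001,0,0,0,0,0.026],[0,0,0,0,0,0,0.026]]';python3 k.py
```

```text
t: 25.48
tcp_pos: [0.528, 0.0424, 0.2465]
eef_rot: [[-0.971, -0.239, -0.002], [-0.239, 0.971, 0.006], [0.0, 0.007, -1.0]]
ft_force: [-3.6, 13.3, 3.6]
gripper_width: 0.307
grip_force: 6.5
r 0.12972842569164658 theta -0.02837026336787346 tangent err -0.03438066238165138 F tool [ 0.3063 13.8328 -3.4928] t 25.475
```

The lamp is at its stop: force rose to 14 N with no further motion. I'll back off, open, lift clear and check.

```bash
python3 -m inch '[[0,0.003,0,0,0,0,0.026],[0,0,0,0,0,0,0.04],[0,0,0,0,0,0,0.05],[0,0,0,0,0,0,0.05],[0,0,-0.02,0,0,0,0.05],[0,0,-0.03,0,0,0,0.05],[0,0,-0.04,0,0,0,0.05],[0,0,-0.02,0,0,0,0.05],[0,0,0,0,0,0,0.05]]'
python3 -m inch '[[-0.04,0,-0.02,0,0,0,0.05],[0.05,0,0,0,0,0,0.05],[0,0,0,0,0,0,0.05],[0,0,0,0,0,0,0.05]]'
python3 - <<'E'
from h import *
cs,cd=cam('scene'),cam('side')
K=[]
for n,c in(('scene',cs),('side',cd)):
    im=cams.snapshot(n);hsv=cv2.cvtColor(im,cv2.COLOR_RGB2HSV);m=cv2.inRange(hsv,(4,160,120),(13,255,255))
    n_,l,st,ce=cv2.connectedComponentsWithStats(m)
    for i in range(1,n_):
        if st[i,4]>15:print(n,st[i],ce[i],atz(c,ce[i],.233))
print('knob expected',.5258,.0456)
E
```

```text
t: 26.6
tcp_pos: [0.529, 0.0419, 0.3585]
eef_rot: [[-0.971, -0.238, 0.004], [-0.238, 0.971, -0.001], [-0.004, -0.002, -1.0]]
ft_force: [-0.0, 0.5, -0.2]
gripper_width: 0.583
grip_force: 0.0
t: 27.1
tcp_pos: [0.5182, 0.0398, 0.376]
eef_rot: [[-0.971, -0.238, -0.0], [-0.238, 0.971, 0.0], [0.0, 0.0, -1.0]]
ft_force: [0.5, 0.6, 0.3]
gripper_width: 0.585
grip_force: 0.0
scene [314 157   7  17  64] [316.5469 163.3281] [0.52   0.0508 0.233 ]
side [294 168   6  17  91] [296.3626 175.7582] [0.5251 0.0498 0.233 ]
knob expected 0.5258 0.0456
```

```bash
python3 -c "
from station import ctrl
print(ctrl.sign_off())"
```

```text
the job is handed in; nothing more can be done
None
```

The job is handed in at about 27 s: the lamp was swung clear, the white plate seated in the sloped slot and released, and the lamp pushed back to its stop; `sign_off()` returned no verdict.

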